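# Put the pen-turning kit into its fitted holders

## Task

Put the pen-turning kit away in its fitted holders: the big bottle in the wide round pocket, the small bottle in the narrow round pocket, the long pen blank in the long tray and the short pen blank in the short tray, each sitting flat on the felt of its own pocket. Keep the bottles upright, set things down rather than dropping them, leave the wax tin and the drive centre where they are, and let go of everything at the end.

Things in the scene. Friction and masses are not known exactly. Their poses are not given: they have to be found in the camera images.
- polish_bottle_center (a point): Big bottle: white round plastic bottle with a narrow brown band low on its white label and a black cap, standing upright, 56 mm diameter, 130 mm tall (straight-sided over the lower half and a little more, then a rounded shoulder; cap 29 mm across on top). The point is on its axis half-way up, 65 mm above its base; z is its axis, up. Grip across the body.
- glue_bottle_center (a point): Small bottle: white round plastic bottle with a red cap, standing upright, 32 mm diameter, 91 mm tall (straight-sided over about the lower half, then a rounded shoulder). The point is on its axis half-way up, 45.5 mm above its base; z is its axis, up. Grip across the body.
- long_blank_center (a point): Long pen blank: plain square bar of light brown wood, 18 x 110 x 18 mm, lying flat on the bench. The point is its centre, 9 mm above its underside; y runs along its length, z up. Either end may point either way.
- short_blank_center (a point): Short pen blank: square bar of dark brown wood with a brass tube end, 19 x 63 x 19 mm, lying flat on the bench. The point is its centre, 9.5 mm above its underside; y runs along its length, z up. Either end may point either way.
- big_round_holder: Big-bottle holder: square plywood plate 88 x 88 x 10 mm lying on the bench with one round pocket 72 mm wide and 6 mm deep in its middle, lined with grey felt. Origin at the centre of its underside; the pocket floor is 4 mm and the rim 10 mm above it; z up. It is fixed to the bench for the whole run, but lies elsewhere each time.
- small_round_holder: Small-bottle holder: square plywood plate 64 x 64 x 10 mm lying on the bench with one round pocket 48 mm wide and 6 mm deep in its middle, lined with grey felt. Origin at the centre of its underside; the pocket floor is 4 mm and the rim 10 mm above it; z up. It is fixed to the bench for the whole run, but lies elsewhere each time.
- long_tray: Long tray: plywood plate 48 x 140 x 10 mm with one rectangular pocket 34 x 126 mm, 6 mm deep, lined with grey felt. Origin at the centre of its underside; y runs along its length; the pocket floor is 4 mm and the rim 10 mm above it; z up. It is fixed to the bench for the whole run, but lies elsewhere each time.
- short_tray: Short tray: plywood plate 49 x 93 x 10 mm with one rectangular pocket 35 x 79 mm, 6 mm deep, lined with grey felt. Origin at the centre of its underside; y runs along its length; the pocket floor is 4 mm and the rim 10 mm above it; z up. It is fixed to the bench for the whole run, but lies elsewhere each time.
- wax_tin: Bystander: round tin with a dark red lid, 78 mm diameter, 31 mm tall, loose on the bench; leave it alone. Origin at the centre of its underside, z up.
- drive_centre: Bystander: small grey steel lathe drive centre (a tapered pin with a thicker head) lying on its side, 23 x 85 x 22 mm, loose on the bench; leave it alone. Origin at the centre of its underside; y along its length, z up.
Mind the look-alikes: they are no part of the job. What is shaped like the part that bears glue_bottle_center but purple or yellow is not meant.

How it is judged:
By the outcome, as a careful person would: the job done as asked, in the order asked, and still so for the second after the job is handed in, with the robot touching nothing.
It also fails if it takes over 115 s, if anything falls off the work surface, if the arm or the gripper's body presses on something with over 40 N, if the wrist force passes 120 N, or if a joint passes its speed limit or range.

## Robot

A 6-joint arm with a two-finger parallel gripper is mounted at the origin on a cart in front of the work surface, level with it; the furniture and walls round the work are solid. World frame = base frame: x ahead of the robot, y to its left, z up, the work surface at z = 0. Lengths are in mm, angles in rad, forces in N, time in s.
With the tool pointing down it reaches from about 300 to 875 mm from the base axis. Payload 6.4 kg.
Tool frame: the origin (TCP) lies midway between the tips of the shut fingers; the grasp point (between the pads) lies 19 mm behind it (arm.grip_point_offset is the distance from the TCP to the grasp point, in mm); z points along the fingers, y is the line along which they close (so a half turn about z gives the same grasp; the last joint's range is limited). The gripper opens to 88 mm and grips with 3 to 60 N. Pads are 18 mm wide; open, the fingers measure 123 mm over their backs; the gripper's body (75 mm by 187 mm) begins 45 mm behind the grasp point.
Start: joints at [1.048, 0.181, 1.607, -0, 1.354, -0.206], TCP at [179.117, 546.405, 238.714] pointing down, gripper open.
Joint ranges: [-2.99, 2.99], [-0.89, 2.07], [0.3, 2.58], [-1.14, 4.28], [0, 2.63], [-3.12, 3.12]. Speed limits (rad/s): [2.57, 2.57, 3.01, 3.14, 3.14, 3.14].

## Interface

Orientations are given as a 3x3 rotation matrix whose columns are the frame's x, y, z axes.
In Python, from workcell import arm gives the robot as it stands.
- The arm moves only by the tool arm_command, never from a script. Its argument "plan" is text: rows parted by semicolons, each of 5 numbers parted by spaces: the shift along the world's x, y, z in units of 50 mm (1.0 is 50 mm), then the turn about the world's z in units of 6 degrees (1.0 is 6 degrees), then the closure in counts, from 0 (fully open) to 255 (shut). A call has 1 to 8 rows; each row is the pose to reach, as a shift and turn from the pose commanded when the call began; what a row does not reach only later rows make up. A row lasts 1/10 s, in which the tool goes at most 50 mm and 8.59 degrees, less where a joint would pass 70% of its speed; a pose out of reach is approached as far as the arm can. A call with a gripper value outside its range is refused whole. The fingers move at their own pace and stop on an object; "grip_force" is the grip in N (left out, the last holds). Time passes only in rows, so rows that repeat a pose let the fingers close. It gives the time, the measured TCP pose, the force, the opening and the grip force at its end, in the units of the state.
- arm.get_obs(): the state, without advancing time (a new reading comes with each control period).
- arm.get_image(name): name is "side" or "top" or "wrist"; returns a dict with "image" (480x640x3 uint8, red, green, blue), "fx", "fy", "cx", "cy" (pixels), "k1" (the pictures are not rectified: a ray, as slopes to the right and down, at radius r is drawn at 1 + k1 r^2 times it, then the intrinsics apply), "R" (3x3) and "t" (3): a world point X has camera coordinates R X + t; the wrist camera has in their place "mount" (4x4, takes a point from camera to tool coordinates, whose origin is the TCP and whose axes are the flange's). Camera axes: x right, y down, z forward; pixel columns grow to the right and rows downward; lengths in mm; the calibration is good to about 2 mm. A picture is of the moment at which its call begins: read the wrist's pose just before it. There is no depth.
- arm.hand_in(): hands the job in; it is judged then, once.
The state is a dict: "time": time; "q": joint angles; "joint_velocities": joint speeds; "tau": joint torques, N m; "tcp_pos": TCP position; "tool_rot": TCP orientation; "contact_force": force on the tool from outside, world axes, zero at the start; "ft_torque": the same for the moment, N m; "gripper_width": finger opening in mm; "grip_force": force on a finger pad.
Only numpy, scipy, OpenCV 4.12 (cv2) and the standard library are available. Lean on these libraries where they do the work, as an engineer would, in place of code of your own. Each camera call takes 0.05 s, during which the arm holds its last target. There are 200 camera calls.

## Working session

There is one attempt and no reset: what is moved stays moved. The work goes in short steps, Python scripts to look and compute and a tool call to move; the robot and the scene stay as the last step left them, time stands still between calls to the robot, and variables do not carry over. Pictures are saved under pics/ and viewed, at most 14 in all, crops included, and the job is handed in when it is done.

Besides the shell and the picture viewer there is one more tool, called after "Emit:" in YAML: its name, and indented under it one key for each argument. arm_command: Moves the arm, as the interface text tells. Its arguments: {"type":"object","properties":{"plan":{"type":"string"},"grip_force":{"type":"number"}},"required":["plan"]}

```bash
mkdir -p pics
cat > h.py <<'E'
import numpy as np, cv2
from workcell import arm
def snap(name,fn=None):
    o=arm.get_obs(); d=arm.get_image(name)
    if name=="wrist":
        M=np.array(d["mount"]); T=np.eye(4); T[:3,:3]=o["tool_rot"]; T[:3,3]=o["tcp_pos"]
        W=T@M; d["C"]=W[:3,3]; d["Rw"]=W[:3,:3]
    else:
        R=np.array(d["R"]); d["Rw"]=R.T; d["C"]=-R.T@np.array(d["t"])
    if fn: cv2.imwrite(fn,d["image"][:,:,::-1])
    return d
def ray(d,px):
    p=np.atleast_2d(px).astype(float)
    s=np.c_[(p[:,0]-d["cx"])/d["fx"],(p[:,1]-d["cy"])/d["fy"]]
    u=s.copy()
    for _ in range(20): u=s/(1+d["k1"]*(u**2).sum(1,keepdims=True))
    return np.c_[u,np.ones(len(u))]@d["Rw"].T
def plane(d,px,z):
    r=ray(d,px); return d["C"]+r*((z-d["C"][2])/r[:,2])[:,None]
def proj(d,X):
    c=(np.atleast_2d(X)-d["C"])@d["Rw"]; u=c[:,:2]/c[:,2:]
    u=u*(1+d["k1"]*(u**2).sum(1,keepdims=True)); return u*[d["fx"],d["fy"]]+[d["cx"],d["cy"]]
E
python3 - <<'E'
from h import *
for n in("top","side","wrist"):
    d=snap(n,f"pics/{n}0.png"); print(n,d["C"].round(),d["Rw"].round(2).tolist(),d["fx"],d["k1"])
o=arm.get_obs(); print(o["time"],np.round(o["tool_rot"],3).tolist(),o["gripper_width"])
E
```

```text
top [ 290.   14. 1449.] [[0.02, -0.98, 0.18], [-1.0, -0.02, -0.03], [0.03, -0.18, -0.98]] 574.1869568892299 -0.13643170680328595
side [508. 889. 595.] [[-1.0, -0.02, 0.03], [-0.03, 0.51, -0.86], [0.0, -0.86, -0.51]] 456.0987150196571 -0.0834124251328597
wrist [104. 572. 383.] [[0.31, 0.91, 0.29], [0.95, -0.3, -0.1], [-0.0, 0.3, -0.95]] 414.29294448919075 -0.06719324958684034
0.15 [[-0.95, 0.312, -0.001], [0.312, 0.95, -0.001], [0.0, -0.001, -1.0]] 88.06757753294187
```

View pics/top0.png

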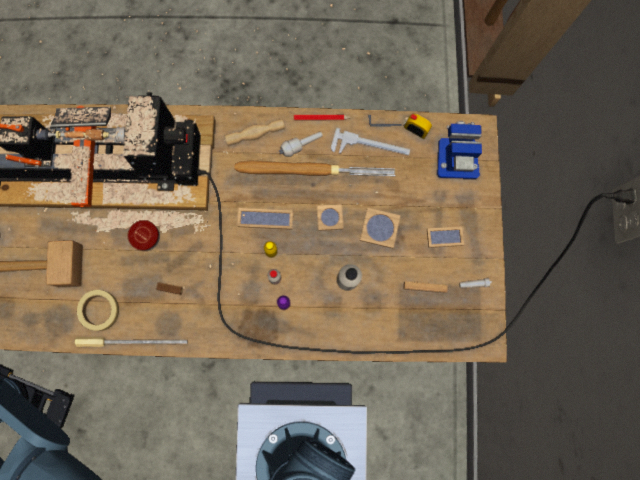

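View pics/side0.png

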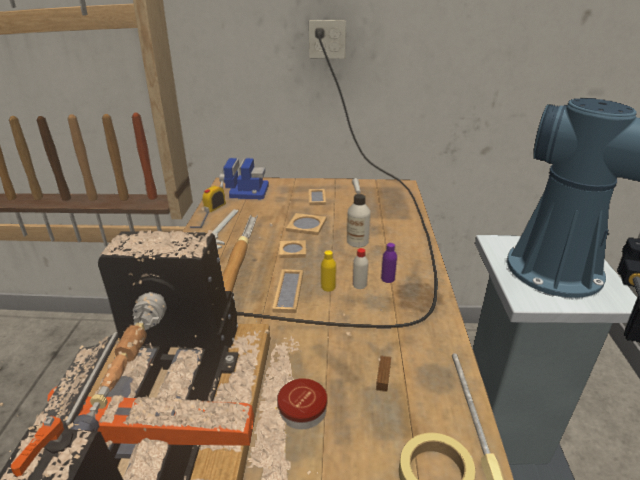

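The top view shows every part clear of the arm. From left to right in pixels:
- **Holders:** long tray (265,218), small holder (330,217), big holder (381,227), short tray (446,237).
- **Parts:** short blank (169,288), small bottle with red cap (274,277), big bottle (349,277), long blank (425,287).
- **Leave alone:** yellow look-alike (270,249), purple look-alike (283,302), drive centre (476,284).

The side view agrees. Image right is -y and image up is +x.

```bash
cat > m.py <<'E'
from h import *
d=snap("top"); im=d["image"]; hsv=cv2.cvtColor(im,cv2.COLOR_RGB2HSV)
def blob(mask,box,z,rect=False,nm=""):
    x0,y0,x1,y1=box; m=np.zeros(mask.shape,np.uint8); m[y0:y1,x0:x1]=mask[y0:y1,x0:x1]
    n,l,s,c=cv2.connectedComponentsWithStats(m); k=1+np.argmax(s[1:,4])
    cs=max(cv2.findContours((l==k).astype(np.uint8),0,2)[0],key=cv2.contourArea)[:,0]
    P=plane(d,cs,z)[:,:2]; (c0,wh,a)=cv2.minAreaRect(P.astype(np.float32))
    b=cv2.boxPoints((c0,wh,a)); e=max([b[1]-b[0],b[2]-b[1]],key=np.linalg.norm)
    print(nm,s[k,4],"pix",c[k].round(1),"centroid",plane(d,c[k],z)[0].round(1),"rect",np.round(c0,1),np.round(wh,1),"long axis deg",round(np.degrees(np.arctan2(e[1],e[0]))%180,1))
H,S,V=[hsv[...,i].astype(int) for i in range(3)]
felt=((H>95)&(H<135)&(S>35)).astype(np.uint8)
for nm,b in dict(longtray=(235,200,297,232),small=(315,200,346,232),big=(358,205,404,250),short=(424,224,470,250)).items(): blob(felt,b,6,nm=nm)
red=(((H<8)|(H>172))&(S>120)).astype(np.uint8); blob(red,(262,265,286,288),91,nm="redcap")
yel=((H>20)&(H<32)&(S>200)).astype(np.uint8); blob(yel,(258,238,282,260),70,nm="yellow")
pur=((H>125)&(H<160)&(S>80)).astype(np.uint8); blob(pur,(270,290,296,314),70,nm="purple")
blk=(V<60).astype(np.uint8); blob(blk,(335,258,365,285),130,nm="blackcap")
for nm,b,z in(("short",(150,278,190,300),19),("long",(398,278,452,297),18)):
    c=im[b[1]:b[3],b[0]:b[2]].astype(float); print(nm,c[9,15:25:3].tolist(),c[1,::12].tolist())
cv2.imwrite("pics/crops.png",cv2.resize(im[255:320,140:500,::-1],None,fx=2.2,fy=2.2,interpolation=cv2.INTER_CUBIC))
E
python3 m.py
```

```text
longtray 456 pix [265.3 218.1] centroid [619.2 103.2   6. ] rect [619.6 104.1] [118.3  27.2] long axis deg 88.7
small 191 pix [329.6 216.8] centroid [626.4 -62.4   6. ] rect [626.8 -62.3] [38.4 39.4] long axis deg 162.6
big 480 pix [379.8 227.4] centroid [ 601.8 -192.7    6. ] rect [ 602.2 -192.5] [62.3 62.1] long axis deg 45.3
short 290 pix [445.  236.4] centroid [ 582.  -363.6    6. ] rect [ 582.1 -363.7] [28.1 72.6] long axis deg 94.7
redcap 45 pix [272.9 273.4] centroid [465.3  75.4  91. ] rect [465.2  75.3] [16.8 14.3] long axis deg 1.6
yellow 154 pix [270.1 248.7] centroid [528.4  85.   70. ] rect [528.3  85. ] [36.8 28.5] long axis deg 20.0
purple 134 pix [283.2 302. ] centroid [399.4  49.9  70. ] rect [399.5  50.3] [28.8 28.8] long axis deg 91.2
blackcap 98 pix [351.  273.3] centroid [ 464.4 -107.1  130. ] rect [ 464.5 -106.6] [23.  24.9] long axis deg 135.7
short [[95.0, 63.0, 34.0], [96.0, 65.0, 36.0], [97.0, 63.0, 37.0], [99.0, 64.0, 37.0]] [[135.0, 116.0, 94.0], [149.0, 124.0, 91.0], [165.0, 137.0, 96.0], [166.0, 136.0, 99.0]]
long [[182.0, 138.0, 92.0], [179.0, 134.0, 84.0], [180.0, 133.0, 85.0], [185.0, 139.0, 88.0]] [[167.0, 132.0, 89.0], [161.0, 133.0, 98.0], [173.0, 138.0, 97.0], [161.0, 131.0, 94.0], [165.0, 135.0, 95.0]]
```

View pics/crops.png

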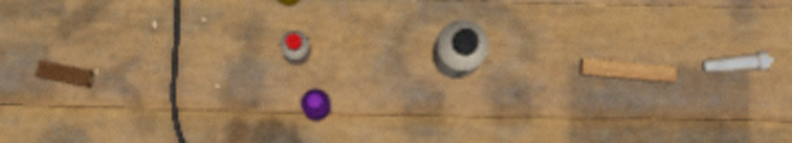

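Emit:
arm_command:
  plan: "0.4 -0.9 0 0 0; 0.8 -1.8 0 0 0; 1.2 -2.7 0 0 0; 1.6 -3.6 0 0 0; 2 -4.5 0 0 0; 2.4 -5.4 0 0 0; 2.8 -6.3 0 0 0; 3.2 -7.2 0 0 0"
  grip_force: 20

```text
time: 1.0
tcp_pos: [339.4, 184.6, 238.9]
tool_rot: [[-0.95, 0.311, 0.001], [0.311, 0.95, 0.0], [-0.001, 0.0, -1.0]]
contact_force: [1.4, 0.3, 0.3]
gripper_width: 88.3
grip_force: 0.0
```

Emit:
arm_command:
  plan: "0.4 -0.9 0 0 0; 0.8 -1.8 0 0 0; 1.2 -2.7 0 0 0; 1.6 -3.6 0 0 0; 2 -4.5 0 0 0; 2.4 -5.4 0 0 0; 2.5 -5.86 0 0 0; 2.5 -5.86 0 0 0"

```text
time: 1.8
tcp_pos: [464.5, -109.5, 238.4]
tool_rot: [[-0.949, 0.315, -0.0], [0.315, 0.949, -0.0], [0.0, -0.001, -1.0]]
contact_force: [-0.5, 0.9, -0.3]
gripper_width: 88.2
grip_force: 0.0
```

Run:
```python
from h import *
d=snap("wrist","pics/w1.png"); o=arm.get_obs(); print(o["time"],np.round(o["tcp_pos"],1),np.round(o["q"],2),np.round(o["tool_rot"],2)[:,1])
print(proj(d,[[464.4,-107.1,130],[466,-107,0]]).round(), proj(d,[[464,-107,75]]).round())
```

```text
1.85 [ 464.  -107.7  238.3] [-0.48 -0.04  1.85  0.    1.34 -1.73] [0.31 0.95 0.  ]
[[323. 236.]
 [323. 197.]] [[323. 214.]]
```

View pics/w1.png

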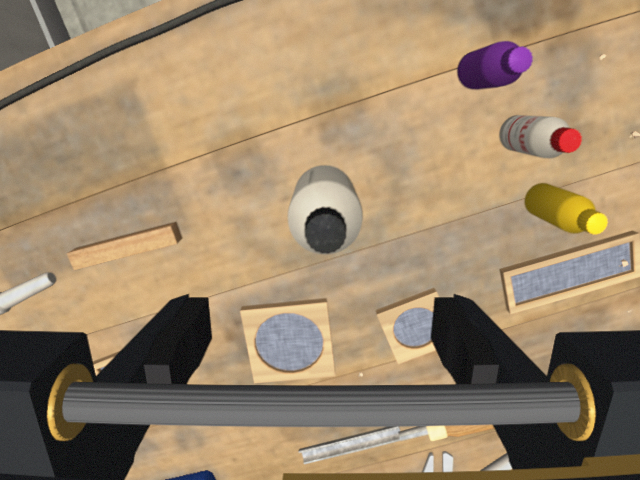

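The cap is at about (325,230), against a predicted (323,236), so the top-view fix is good to a few mm. The holders, the long blank and the small bottle are all visible too, so I'll measure them from here.

```bash
cat > w.py <<'E'
from h import *
def masks(im):
    hsv=cv2.cvtColor(im,cv2.COLOR_RGB2HSV); H,S,V=[hsv[...,i].astype(int) for i in range(3)]
    return dict(felt=(H>95)&(H<135)&(S>25)&(V>60),red=((H<8)|(H>172))&(S>130)&(V>80),blk=V<60,yel=(H>20)&(H<32)&(S>200),white=(S<60)&(V>70),hsv=hsv)
def blobs(d,mask,z,box=None,amin=150):
    m=mask.astype(np.uint8).copy()
    if box: k=np.zeros_like(m); x0,y0,x1,y1=box; k[y0:y1,x0:x1]=1; m*=k
    m=cv2.morphologyEx(m,cv2.MORPH_CLOSE,np.ones((5,5)))
    for c in cv2.findContours(m,0,1)[0]:
        if cv2.contourArea(c)<amin: continue
        P=plane(d,c[:,0],z)[:,:2].astype(np.float32); c0,wh,a=cv2.minAreaRect(P)
        M=cv2.moments(P.reshape(-1,1,2)); cen=np.array([M["m10"],M["m01"]])/M["m00"]
        b=cv2.boxPoints((c0,wh,a)); e=max([b[1]-b[0],b[2]-b[1]],key=np.linalg.norm)
        print("  pix",c[:,0].mean(0).round(),"centroid",cen.round(1),"rect",np.round(c0,1),np.round(wh,1),"deg",round(np.degrees(np.arctan2(e[1],e[0]))%180,1))
E
python3 - <<'E'
from w import *
d=snap("wrist"); im=d["image"]; m=masks(im); o=arm.get_obs(); print(proj(d,o["tcp_pos"]))
print("cap");blobs(d,m["blk"],130,(295,195,355,262))
print("felt");blobs(d,m["felt"],6,(220,225,440,400)); blobs(d,m["felt"],6,(490,225,640,320))
print("red");blobs(d,m["red"],91,(540,110,600,170))
print("yel");blobs(d,m["yel"],91,(583,205,612,240))
h=m["hsv"].astype(int); print("longpix",im[245,110:150:10].tolist(),im[225,60:100:10].tolist())
# side-view caps
s=snap("side"); ms=masks(s["image"])
def cen(mm,b):
    q=np.zeros(mm.shape,np.uint8); q[b[1]:b[3],b[0]:b[2]]=mm[b[1]:b[3],b[0]:b[2]]; M=cv2.moments(q,True); return [M["m10"]/M["m00"],M["m01"]/M["m00"]]
for n,mm,b,z in(("red",ms["red"],(350,245,372,262),86),("blk",ms["blk"],(348,190,372,207),122)):
    c=cen(mm,b); print("side",n,np.round(c),plane(s,c,z).round(1))
E
```

```text
[[321.63072854 318.17495364]]
cap
  pix [322. 232.] centroid [ 460.9 -104.8] rect [ 461.3 -104.9] [24.9 29.3] deg 161.7
felt
  pix [287. 343.] centroid [ 599.5 -189.3] rect [ 600.1 -189.4] [67.1 64.9] deg 71.6
  pix [413. 327.] centroid [623.7 -59.7] rect [623.2 -60.6] [40.6 41. ] deg 161.1
  pix [569. 274.] centroid [616.5 106.6] rect [616.5 106.6] [120.2  28.8] deg 88.7
red
  pix [563. 141.] centroid [462.3  74.4] rect [462.4  74.3] [22.5 16.8] deg 72.7
yel
  pix [591. 220.] centroid [527.9  86.6] rect [526.2  88.3] [15.9 24.8] deg 172.7
longpix [[225, 183, 134], [220, 171, 121], [223, 178, 125], [223, 182, 130]] [[173, 149, 121], [179, 159, 135], [174, 157, 133], [177, 159, 135]]
side red [361. 252.] [[464.   77.5  86. ]]
side blk [359. 201.] [[464.3 -94.4 122. ]]
```

Emit:
arm_command:
  plan: "-0.02 0.03 -0.8 0 0; -0.02 0.03 -1.6 0 0; -0.02 0.03 -2.4 0 0; -0.02 0.03 -3 0 0; -0.02 0.03 -3.3 0 0; -0.02 0.03 -3.4 0 0; -0.02 0.03 -3.4 0 0; -0.02 0.03 -3.4 0 255"
  grip_force: 25

```text
time: 2.75
tcp_pos: [463.9, -104.9, 69.9]
tool_rot: [[-0.951, 0.311, 0.002], [0.311, 0.951, -0.001], [-0.002, -0.0, -1.0]]
contact_force: [1.3, 0.8, -0.2]
gripper_width: 82.3
grip_force: 0.0
```

Emit:
arm_command:
  plan: "0 0 0 0 255; 0 0 0 0 255; 0 0 0 0 255; 0 0 0 0 255"

```text
time: 3.15
tcp_pos: [463.5, -105.4, 69.2]
tool_rot: [[-0.95, 0.312, 0.001], [0.312, 0.95, -0.001], [-0.001, -0.0, -1.0]]
contact_force: [-0.5, -0.5, 2.5]
gripper_width: 54.1
grip_force: 24.9
```

Emit:
arm_command:
  plan: "0 0 0.05 0 255; 0 0 0.1 0 255; 0 0 0.2 0 255; 0 0 0.3 0 255; 0 0 0.3 0 255; 0 0 0.3 0 255; 0 0 0.3 0 255"

```text
time: 3.85
tcp_pos: [463.0, -105.0, 83.6]
tool_rot: [[-0.95, 0.312, -0.0], [0.312, 0.95, 0.0], [0.0, 0.0, -1.0]]
contact_force: [0.0, 0.4, -1.4]
gripper_width: 53.9
grip_force: 24.9
```

Run:
```python
from h import *
d=snap("side"); cv2.imwrite("pics/s2.png",cv2.resize(d["image"][140:300,280:480,::-1],None,fx=3,fy=3,interpolation=cv2.INTER_CUBIC))
o=arm.get_obs(); print(o["contact_force"],o["ft_torque"],o["gripper_width"],o["tcp_pos"])
```

```text
[ 0.14816715  0.30345692 -1.60401137] [ 0.01821212  0.02275355 -0.0115806 ] 54.47410948475542 [ 462.95436408 -105.00159173   83.55000581]
```

View pics/s2.png

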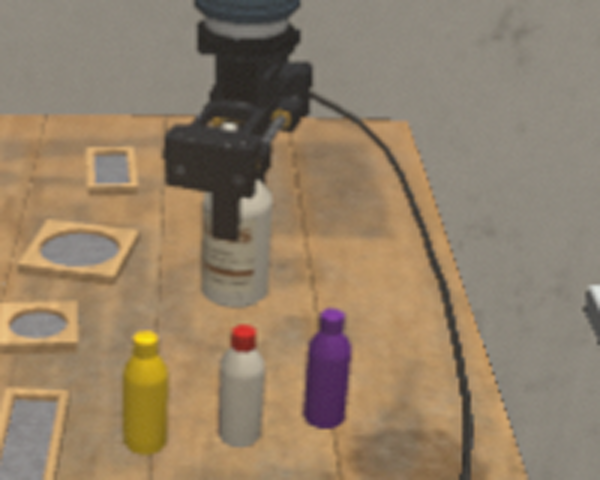

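The bottle is up off the bench and upright: its base is at crop row ~300 (full row 240, against ~245 before). Carrying it to the wide pocket.

Emit:
arm_command:
  plan: "0 0 0.3 0 255; 0.3 -0.2 0.6 0 255; 0.8 -0.5 0.6 0 255; 1.3 -0.8 0.6 0 255; 1.8 -1.1 0.6 0 255; 2.3 -1.42 0.6 0 255; 2.64 -1.64 0.6 0 255; 2.76 -1.72 0.6 0 255"
  grip_force: 30

```text
time: 4.7
tcp_pos: [602.3, -192.2, 113.3]
tool_rot: [[-0.95, 0.312, 0.0], [0.312, 0.95, -0.0], [-0.0, -0.0, -1.0]]
contact_force: [-0.3, 0.1, -1.4]
gripper_width: 53.8
grip_force: 29.9
```

Emit:
arm_command:
  plan: "0 0 0 0 255; 0 0 0 0 255"

```text
time: 4.9
tcp_pos: [600.1, -190.3, 113.1]
tool_rot: [[-0.95, 0.311, -0.002], [0.311, 0.95, 0.001], [0.002, 0.0, -1.0]]
contact_force: [-1.1, 0.9, -0.7]
gripper_width: 54.0
grip_force: 29.9
```

Run:
```python
from w import *
o=arm.get_obs(); print(o["time"],o["tcp_pos"],o["contact_force"],o["gripper_width"])
d=snap("side","pics/s3.png")
t=snap("top"); a=cv2.resize(d["image"][150:290,250:400],None,fx=3,fy=3); b=cv2.resize(t["image"][180:290,330:430],(382,420))
cv2.imwrite("pics/c3.png",np.hstack([a,b])[:,:800,::-1])
w=snap("wrist"); blobs(w,masks(w["image"])["blk"],170,(295,180,360,262))
```

```text
4.9 [ 600.10120322 -190.34612544  113.10751724] [-1.14105053  0.90560034 -0.67331445] 53.975821071773474
```

View pics/c3.png

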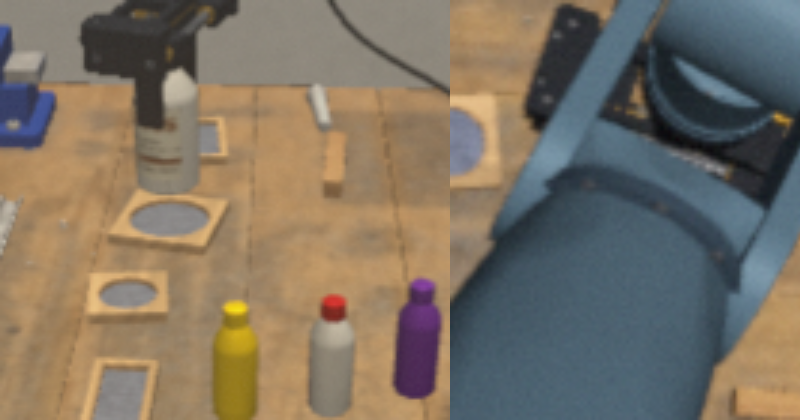

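The bottle hangs upright above the wide holder, centred on the pocket in the side view. Its base is about 40 mm above the felt, so I'm lowering it.

Emit:
arm_command:
  plan: "0.01 0 -0.2 0 255; 0.01 0 -0.45 0 255; 0.01 0 -0.62 0 255; 0.01 0 -0.7 0 255; 0.01 0 -0.74 0 255; 0.01 0 -0.76 0 255; 0.01 0 -0.78 0 255; 0.01 0 -0.78 0 255"

```text
time: 5.85
tcp_pos: [601.8, -191.2, 75.0]
tool_rot: [[-0.95, 0.312, 0.0], [0.312, 0.95, -0.0], [-0.0, -0.0, -1.0]]
contact_force: [-0.5, -1.1, -1.6]
gripper_width: 54.3
grip_force: 29.9
```

Emit:
arm_command:
  plan: "0 0 -0.02 0 255; 0 0 -0.03 0 255; 0 0 -0.03 0 255"

```text
time: 6.15
tcp_pos: [601.7, -191.1, 73.4]
tool_rot: [[-0.95, 0.312, 0.0], [0.312, 0.95, -0.0], [-0.0, -0.0, -1.0]]
contact_force: [-0.3, -0.3, -1.3]
gripper_width: 53.7
grip_force: 29.9
```

Emit:
arm_command:
  plan: "0 0 -0.01 0 255; 0 0 -0.02 0 255; 0 0 -0.02 0 255"

```text
time: 6.45
tcp_pos: [602.2, -191.3, 73.2]
tool_rot: [[-0.95, 0.311, 0.001], [0.311, 0.95, -0.001], [-0.001, -0.0, -1.0]]
contact_force: [-1.0, -0.0, 5.1]
gripper_width: 54.1
grip_force: 29.9
```

Emit:
arm_command:
  plan: "0 0 -0.01 0 255; 0 0 -0.02 0 255; 0 0 -0.02 0 255"

```text
time: 6.75
tcp_pos: [602.6, -191.5, 73.2]
tool_rot: [[-0.95, 0.311, 0.002], [0.311, 0.95, -0.001], [-0.002, -0.0, -1.0]]
contact_force: [-2.1, 0.3, 10.3]
gripper_width: 54.1
grip_force: 29.9
```

Contact at TCP z = 73.2 puts the base at about 4 mm, on the felt. Releasing and retreating.

Emit:
arm_command:
  plan: "0 0 0.04 0 200; 0 0 0.04 0 120; 0 0 0.04 0 0; 0 0 0.04 0 0; 0 0 0.04 0 0; 0 0 0.3 0 0; 0 0 0.9 0 0; 0 0 1.7 0 0"

```text
time: 7.55
tcp_pos: [600.3, -190.4, 155.8]
tool_rot: [[-0.95, 0.312, -0.004], [0.312, 0.95, 0.002], [0.004, 0.001, -1.0]]
contact_force: [0.2, 0.8, 0.5]
gripper_width: 88.1
grip_force: 0.0
```

Emit:
arm_command:
  plan: "0 0 0.6 0 0; -0.4 0.75 0.7 0 0; -0.8 1.55 0.7 0 0; -1.2 2.35 0.7 0 0; -1.6 3.15 0.7 0 0; -2.05 3.95 0.7 0 0; -2.5 4.75 0.7 0 0; -2.77 5.33 0.7 0 0"

```text
time: 8.35
tcp_pos: [461.5, 77.4, 192.1]
tool_rot: [[-0.951, 0.311, 0.001], [0.311, 0.951, 0.0], [-0.001, 0.0, -1.0]]
contact_force: [-0.8, -0.1, 0.8]
gripper_width: 88.4
grip_force: 0.0
```

Emit:
arm_command:
  plan: "0 0 0 0 0; 0 0 0 0 0"

```text
time: 8.55
tcp_pos: [463.5, 75.7, 192.3]
tool_rot: [[-0.951, 0.31, 0.002], [0.31, 0.951, -0.001], [-0.002, 0.0, -1.0]]
contact_force: [-0.6, -0.5, 0.3]
gripper_width: 88.0
grip_force: 0.0
```

Run:
```python
from w import *
o=arm.get_obs(); print(o["time"],np.round(o["tcp_pos"],1),o["gripper_width"])
w=snap("wrist"); m=masks(w["image"]); blobs(w,m["red"],91,(260,120,400,280))
t=snap("top"); s=snap("side"); w["image"]
a=cv2.resize(w["image"],(400,300)); b=cv2.resize(s["image"][150:300,250:450],(400,300))
cv2.imwrite("pics/c4.png",np.hstack([a,b])[:,:,::-1])
```

```text
8.55 [463.5  75.7 192.3] 88.03543075295626
  pix [323. 237.] centroid [462.4  78. ] rect [462.4  78.2] [16.3 19. ] deg 162.0
```

View pics/c4.png

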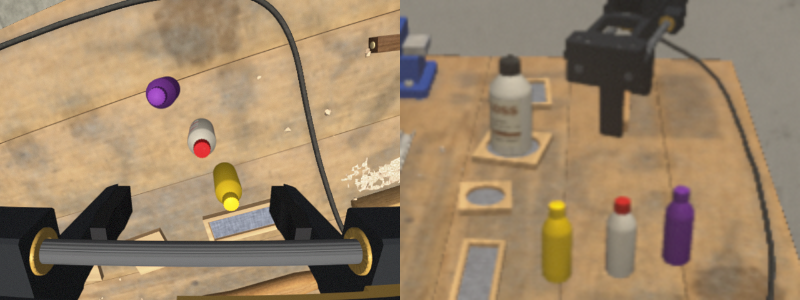

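The big bottle stands in its pocket, and the red cap at (323,237) in the wrist view is centred between the open fingers. Descending.

Emit:
arm_command:
  plan: "-0.01 0.02 -0.8 0 0; -0.01 0.02 -1.6 0 0; -0.01 0.02 -2.4 0 0; -0.01 0.02 -2.9 0 0; -0.01 0.02 -3.15 0 0; -0.01 0.02 -3.25 0 0; -0.01 0.02 -3.25 0 0; -0.01 0.02 -3.25 0 200"
  grip_force: 20

```text
time: 9.5
tcp_pos: [463.9, 76.1, 29.9]
tool_rot: [[-0.95, 0.312, 0.002], [0.312, 0.95, -0.0], [-0.002, 0.0, -1.0]]
contact_force: [0.4, 0.1, 0.4]
gripper_width: 82.2
grip_force: 0.0
```

Emit:
arm_command:
  plan: "0 0 0 0 255; 0 0 0 0 255; 0 0 0 0 255; 0 0 0 0 255; 0 0 0 0 255; 0 0 0 0 255"

```text
time: 10.1
tcp_pos: [462.6, 76.4, 28.7]
tool_rot: [[-0.95, 0.311, 0.0], [0.311, 0.95, -0.0], [-0.0, -0.0, -1.0]]
contact_force: [0.2, -0.4, -1.1]
gripper_width: 34.3
grip_force: 0.0
```

Emit:
arm_command:
  plan: "0 0 0 0 255; 0 0 0 0 255; 0 0 0.1 0 255; 0 0 0.3 0 255; 0 0 0.6 0 255; 0 0 1 0 255; 0 0 1.4 0 255; 0 0 1.4 0 255"

```text
time: 10.9
tcp_pos: [464.9, 76.3, 101.9]
tool_rot: [[-0.95, 0.311, 0.006], [0.311, 0.95, -0.001], [-0.006, 0.001, -1.0]]
contact_force: [0.1, -0.3, -0.3]
gripper_width: 30.7
grip_force: 20.0
```

Emit:
arm_command:
  plan: "0.3 -0.25 0 -1 255; 0.75 -0.65 0 -2 255; 1.25 -1.05 0 -3 255; 1.75 -1.5 0 -4 255; 2.25 -1.9 0 -5 255; 2.7 -2.3 0 -6 255; 3.05 -2.6 0 -7 255; 3.24 -2.76 0 -7 255"

```text
time: 11.7
tcp_pos: [625.4, -63.0, 97.8]
tool_rot: [[-0.496, 0.868, -0.0], [0.868, 0.496, -0.0], [0.0, -0.0, -1.0]]
contact_force: [-0.4, 0.4, -1.1]
gripper_width: 31.1
grip_force: 20.0
```

Emit:
arm_command:
  plan: "0 0 0 0 255; 0 0 -0.5 0 255; 0 0 -0.8 0 255; 0 0 -0.8 0 255; 0 0 -0.8 0 255"

```text
time: 12.2
tcp_pos: [623.9, -60.9, 58.4]
tool_rot: [[-0.499, 0.867, -0.001], [0.867, 0.499, 0.0], [0.001, -0.001, -1.0]]
contact_force: [0.7, -0.3, -0.4]
gripper_width: 30.8
grip_force: 20.0
```

Run:
```python
from w import *
o=arm.get_obs(); print(o["time"],np.round(o["tcp_pos"],1),o["gripper_width"],o["tool_rot"][:,1],o["contact_force"])
w=snap("wrist"); s=snap("side")
a=cv2.resize(w["image"],(400,300)); b=cv2.resize(s["image"][180:300,260:420],(400,300))
cv2.imwrite("pics/c5.png",np.hstack([a,b])[:,:,::-1])
```

```text
12.2 [623.9 -60.9  58.4] 30.757572595599168 [ 0.86664518  0.49892391 -0.00103286] [ 0.67407202 -0.25126837 -0.42855116]
```

View pics/c5.png

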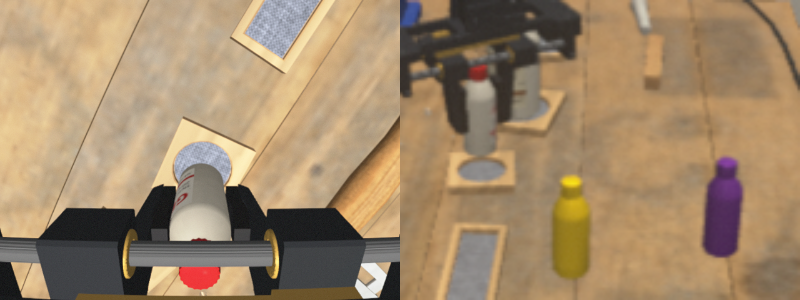

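The small bottle hangs upright over the narrow pocket, with its base about 25 mm above the felt. Lowering.

Emit:
arm_command:
  plan: "0.02 0 -0.15 0 255; 0.02 0 -0.3 0 255; 0.02 0 -0.4 0 255; 0.02 0 -0.45 0 255; 0.02 0 -0.47 0 255; 0.02 0 -0.47 0 255"

```text
time: 12.9
tcp_pos: [625.6, -61.6, 35.0]
tool_rot: [[-0.498, 0.867, -0.0], [0.867, 0.498, 0.0], [0.0, -0.0, -1.0]]
contact_force: [-0.9, -0.6, -0.7]
gripper_width: 31.1
grip_force: 20.0
```

Emit:
arm_command:
  plan: "0 0 -0.02 0 255; 0 0 -0.03 0 255; 0 0 -0.03 0 255"

```text
time: 13.2
tcp_pos: [625.7, -61.6, 33.8]
tool_rot: [[-0.498, 0.867, 0.0], [0.867, 0.498, -0.0], [-0.0, 0.0, -1.0]]
contact_force: [-0.7, -0.3, 0.3]
gripper_width: 31.0
grip_force: 20.0
```

Emit:
arm_command:
  plan: "0 0 -0.02 0 255; 0 0 -0.03 0 255; 0 0 -0.03 0 255"

```text
time: 13.5
tcp_pos: [625.8, -61.7, 32.7]
tool_rot: [[-0.498, 0.867, 0.0], [0.867, 0.498, -0.0], [-0.0, 0.0, -1.0]]
contact_force: [-0.7, -0.5, 3.5]
gripper_width: 30.6
grip_force: 20.0
```

Emit:
arm_command:
  plan: "0 0 0.02 0 150; 0 0 0.02 0 60; 0 0 0.02 0 0; 0 0 0.02 0 0; 0 0 0.02 0 0; 0 0 0.3 0 0; 0 0 1 0 0; 0 0 1.9 0 0"

```text
time: 14.3
tcp_pos: [624.0, -61.2, 126.9]
tool_rot: [[-0.498, 0.867, -0.004], [0.867, 0.498, 0.001], [0.003, -0.003, -1.0]]
contact_force: [0.5, -0.2, 0.6]
gripper_width: 87.6
grip_force: 0.0
```

Emit:
arm_command:
  plan: "0 0 1 0 0; -0.1 -0.2 1.3 -0.7 0; -0.7 -1 1.3 -1.5 0; -1.3 -1.7 1.3 -2.4 0; -1.9 -2.5 1.3 -3.2 0; -2.4 -3.3 1.3 -4.1 0; -2.9 -4.1 1.3 -5 0; -3.5 -4.8 1.3 -5 0"

```text
time: 15.1
tcp_pos: [449.8, -303.5, 193.7]
tool_rot: [[0.005, 1.0, 0.002], [1.0, -0.005, -0.002], [-0.002, 0.002, -1.0]]
contact_force: [0.0, 0.4, 1.3]
gripper_width: 88.3
grip_force: 0.0
```

Emit:
arm_command:
  plan: "0 0 0 0 0; 0 0 0 0 0"

```text
time: 15.3
tcp_pos: [450.2, -302.4, 193.2]
tool_rot: [[0.005, 1.0, 0.001], [1.0, -0.005, -0.0], [-0.0, 0.001, -1.0]]
contact_force: [-0.5, 0.0, 0.5]
gripper_width: 88.4
grip_force: 0.0
```

Run:
```python
from w import *
o=arm.get_obs(); print(o["time"],np.round(o["tcp_pos"],1),o["tool_rot"][:,1],np.round(o["q"],2))
w=snap("wrist","pics/w6.png"); m=masks(w["image"]); h=m["hsv"].astype(int); print("felt"); blobs(w,m["felt"],6,amin=1500)
t=snap("top"); s=snap("side")
cv2.imwrite("pics/c6.png",np.hstack([cv2.resize(w["image"],(400,300)),cv2.resize(s["image"][160:300,260:420],(343,300))])[:,:,::-1])
```

```text
15.3 [ 450.2 -302.4  193.2] [ 9.99985455e-01 -5.31058547e-03  9.42529882e-04] [-0.81  0.15  1.73  0.    1.25 -0.81]
felt
  pix [ 22. 438.] centroid [ 127.2 -551. ] rect [ 120.6 -545.3] [113.3  65.1] deg 89.4
  pix [471. 268.] centroid [ 580.9 -354.9] rect [ 580.5 -360. ] [30.9 75. ] deg 94.9
```

View pics/c6.png

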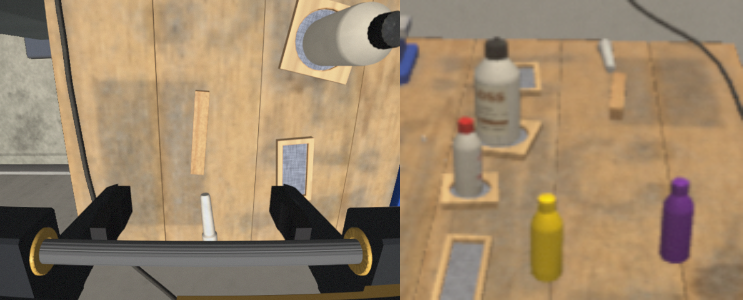

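Both bottles stand in their pockets. In the wrist view the long blank runs from about (403,182) to (396,348). Measuring it now.

Run:
```python
from w import *
im=cv2.imread("pics/w6.png")[:,:,::-1].copy(); w=snap("wrist")
h=masks(im)["hsv"].astype(int); print(h[[265]*5,[345,370,398,402,440]].tolist(), h[230,401],h[320,397])
b=im[:,:,0].astype(int)-im[:,:,2]
print(b[265,370:430:4])
m=(b>(np.median(b[200:340,395:405])+np.median(b[200:340,[350,360,440,450]]))/2)
m=cv2.morphologyEx(m.astype(np.uint8),cv2.MORPH_OPEN,np.ones((7,7)))
blobs(w,m,18,(370,165,435,365),amin=1000)
t=snap("top"); m=t["image"][:,:,0].astype(int)-t["image"][:,:,2]
m=cv2.morphologyEx((m>84).astype(np.uint8),cv2.MORPH_OPEN,np.ones((3,3)))
print("top"); blobs(t,m,18,(398,276,452,298),amin=60)
```

```text
[[17, 95, 218], [17, 107, 217], [16, 98, 217], [16, 96, 209], [16, 73, 184]] [ 18  96 223] [ 18 102 208]
[91 87 85 84 85 86 81 83 79 77 63 65 68 64 63]
  pix [395. 253.] centroid [ 509.3 -333.7] rect [ 510.1 -330.5] [ 54.  135.9] deg 104.2
top
```

I misread the scale: the composite was at 0.625, so the blank spans about (322,146) to (316,280) at full size.

Run:
```python
from w import *
im=cv2.imread("pics/w6.png")[:,:,::-1].copy(); w=snap("wrist")
b=im[:,:,0].astype(int)-im[:,:,2]
print(b[213,285:360:5], b[120:300:10,320])
m=cv2.morphologyEx((b>(np.median(b[170:260,318:324])+np.median(b[170:260,[285,290,355,360]]))/2).astype(np.uint8),cv2.MORPH_OPEN,np.ones((7,7)))
blobs(w,m,18,(290,130,352,295),amin=1000)
c=np.array([[313,146],[334,147],[326,280],[305,278]])
print(plane(w,c,18).round(1))
```

```text
[ 42  49  53  49  44  93 103  95  95  90  79  82  79  82  77] [78 68 55 96 96 95 95 95 94 93 90 93 94 97 97 95 55 53]
  pix [325. 209.] centroid [ 452.2 -300.8] rect [ 458.1 -302.9] [108.6  34.1] deg 86.3
[[ 445.5 -248.1   18. ]
 [ 461.4 -248.9   18. ]
 [ 455.7 -358.1   18. ]
 [ 438.1 -356.3   18. ]]
```

The blank's centre is about (450,-303), with its axis at 86.5°. I'll grip it 40 mm toward its +y end, so that at the tray the gripper body passes beside the yellow bottle rather than into it.

Emit:
arm_command:
  plan: "0.05 0.79 0 -0.55 0; 0.05 0.79 -0.7 -0.55 0; 0.05 0.79 -1.6 -0.55 0; 0.05 0.79 -2.4 -0.55 0; 0.05 0.79 -3 -0.55 0; 0.05 0.79 -3.45 -0.55 0; 0.05 0.79 -3.65 -0.55 0; 0.05 0.79 -3.73 -0.55 100"
  grip_force: 30

```text
time: 16.4
tcp_pos: [453.0, -261.2, 4.8]
tool_rot: [[0.059, 0.998, -0.001], [0.998, -0.059, 0.001], [0.001, -0.001, -1.0]]
contact_force: [-0.3, -0.1, -0.1]
gripper_width: 82.1
grip_force: 0.0
```

Emit:
arm_command:
  plan: "0 0 0 0 255; 0 0 0 0 255; 0 0 0 0 255; 0 0 0 0 255; 0 0 0 0 255; 0 0 0 0 255; 0 0 0 0 255; 0 0 0 0 255"

```text
time: 17.2
tcp_pos: [453.1, -262.1, 5.7]
tool_rot: [[0.06, 0.998, -0.0], [0.998, -0.06, 0.0], [0.0, -0.0, -1.0]]
contact_force: [-0.5, -0.2, -0.1]
gripper_width: 18.2
grip_force: 0.8
```

Emit:
arm_command:
  plan: "0 0 0 0 255; 0 0 0.1 0 255; 0 0 0.4 0 255; 0 0 1 0 255; 0 0 1.7 0 255; 0 0 2.5 0 255; 0 0 3.1 0 255; 0 0 3.1 0 255"

```text
time: 18.0
tcp_pos: [455.7, -264.3, 167.0]
tool_rot: [[0.06, 0.998, 0.008], [0.998, -0.06, -0.007], [-0.007, 0.008, -1.0]]
contact_force: [0.7, -0.6, -1.1]
gripper_width: 17.7
grip_force: 29.9
```

Emit:
arm_command:
  plan: "0.1 0.3 0 0 255; 0.3 0.9 0 0 255; 0.6 1.7 0 0 255; 0.95 2.5 0 0 255; 1.3 3.3 0 0 255; 1.65 4.1 0 0.1 255; 2 4.9 0 0.25 255; 2.3 5.7 0 0.37 255"

```text
time: 18.8
tcp_pos: [567.1, 26.0, 158.9]
tool_rot: [[0.021, 1.0, -0.003], [1.0, -0.021, 0.001], [0.001, -0.003, -1.0]]
contact_force: [-0.8, -0.0, -0.2]
gripper_width: 17.6
grip_force: 29.9
```

Emit:
arm_command:
  plan: "0.35 0.8 0 0 255; 0.7 1.6 0 0 255; 0.95 2.2 0 0 255; 1.02 2.45 0 0 255; 1.02 2.45 -0.5 0 255; 1.02 2.45 -1 0 255; 1.02 2.45 -1 0 255; 1.02 2.45 -1 0 255"

```text
time: 19.6
tcp_pos: [617.9, 145.2, 109.8]
tool_rot: [[0.022, 1.0, -0.003], [1.0, -0.022, -0.0], [-0.0, -0.003, -1.0]]
contact_force: [-0.0, -0.6, -1.0]
gripper_width: 17.6
grip_force: 29.9
```

Run:
```python
from w import *
o=arm.get_obs(); print(o["time"],np.round(o["tcp_pos"],1),o["tool_rot"][:,1],np.round(o["q"],2),o["contact_force"])
w=snap("wrist","pics/w7.png"); t=snap("top"); s=snap("side")
z=o["tcp_pos"][2]+12
print(proj(w,[[618.5,42,10],[618.5,168,10],[618.5,105,10]]).round())
cv2.imwrite("pics/c7.png",np.hstack([cv2.resize(w["image"],(440,330)),cv2.resize(s["image"][200:320,230:360],(357,330))])[:,:,::-1])
```

```text
19.6 [617.9 145.2 109.8] [ 0.99975664 -0.02185445 -0.00300847] [ 0.04  0.45  1.54 -0.    1.16  0.07] [-0.03414989 -0.58218872 -0.99666699]
[[325. 381.]
 [322. 206.]
 [324. 301.]]
```

View pics/c7.png

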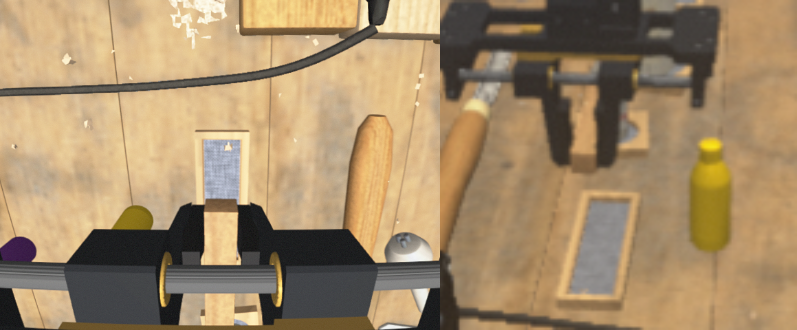

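Run:
```python
from w import *
w=snap("wrist"); k=1/0.6875; z=109.8
print("pocket far edge",plane(w,np.array([[203,138],[242,138]])*k,10).round(1), "felt",end="")
blobs(w,masks(w["image"])["felt"],6,(285,190,360,300),amin=500)
print("blank end top corners",plane(w,np.array([[204,200],[237,200]])*k,z+12.5).round(1))
```

```text
pocket far edge [[605.1 171.3  10. ]
 [639.7 170.5  10. ]] felt  pix [316. 248.] centroid [618.  140.1] rect [618.1 136.3] [64.8 31.6] deg 88.7
blank end top corners [[611.8 163.  122.3]
 [629.  162.6 122.3]]
```

The blank's +y end is about 8 mm short of the pocket's end and within 2 mm of its centreline, so it fits. Lowering.

Emit:
arm_command:
  plan: "0 0 -0.4 0 255; 0 0 -0.9 0 255; 0 0 -1.4 0 255; 0 0 -1.7 0 255; 0 0 -1.85 0 255; 0 0 -1.93 0 255; 0 0 -1.96 0 255; 0 0 -1.96 0 255"

```text
time: 20.6
tcp_pos: [619.8, 145.4, 13.6]
tool_rot: [[0.021, 1.0, 0.001], [1.0, -0.021, 0.0], [0.0, 0.001, -1.0]]
contact_force: [0.0, 0.4, 0.2]
gripper_width: 17.5
grip_force: 29.9
```

Emit:
arm_command:
  plan: "0 0 -0.02 0 255; 0 0 -0.04 0 255; 0 0 -0.04 0 255"

```text
time: 20.9
tcp_pos: [619.2, 145.4, 10.9]
tool_rot: [[0.021, 1.0, 0.0], [1.0, -0.021, -0.0], [0.0, 0.0, -1.0]]
contact_force: [0.0, -0.7, -0.9]
gripper_width: 17.6
grip_force: 29.9
```

Emit:
arm_command:
  plan: "0 0 -0.01 0 255; 0 0 -0.02 0 255; 0 0 -0.02 0 255"

```text
time: 21.2
tcp_pos: [619.3, 145.4, 10.3]
tool_rot: [[0.021, 1.0, 0.0], [1.0, -0.021, -0.0], [-0.0, 0.0, -1.0]]
contact_force: [-2.4, -0.6, 4.9]
gripper_width: 17.7
grip_force: 33.3
```

Emit:
arm_command:
  plan: "0 0 -0.01 0 255; 0 0 -0.02 0 255; 0 0 -0.02 0 255"

```text
time: 21.5
tcp_pos: [619.4, 145.5, 10.2]
tool_rot: [[0.021, 1.0, 0.0], [1.0, -0.021, -0.0], [-0.0, 0.0, -1.0]]
contact_force: [-5.1, -0.8, 12.1]
gripper_width: 17.8
grip_force: 38.3
```

Contact at TCP z = 10.2. The fingertips have reached the rim height while the blank's underside is within 0.5 mm of the felt, so I'll back the press off and release gently.

Emit:
arm_command:
  plan: "0 0 0.03 0 255; 0 0 0.04 0 200; 0 0 0.04 0 180; 0 0 0.04 0 150; 0 0 0.06 0 150; 0 0 0.3 0 150; 0 0 0.9 0 100; 0 0 1.7 0 0"

```text
time: 22.3
tcp_pos: [617.6, 145.2, 93.2]
tool_rot: [[0.022, 1.0, -0.004], [1.0, -0.022, -0.0], [-0.0, -0.004, -1.0]]
contact_force: [0.6, 0.5, -0.4]
gripper_width: 49.8
grip_force: 0.0
```

Emit:
arm_command:
  plan: "0 0 0.9 0 0; -0.2 0.2 1.8 0 0; -0.8 0.8 2 0 0; -1.4 1.3 2 0 0; -2 1.9 2 0 0; -2.6 2.4 2 0 0; -3.2 2.9 2 0 0; -3.4 3.1 2 0 0"

```text
time: 23.1
tcp_pos: [446.6, 302.2, 194.6]
tool_rot: [[0.019, 1.0, 0.0], [1.0, -0.019, 0.001], [0.001, 0.0, -1.0]]
contact_force: [-0.1, -0.5, -0.1]
gripper_width: 88.2
grip_force: 0.0
```

Emit:
arm_command:
  plan: "0 0 0 0 0; 0 0 0 0 0"

```text
time: 23.3
tcp_pos: [450.1, 300.1, 194.3]
tool_rot: [[0.021, 1.0, 0.002], [1.0, -0.021, -0.0], [-0.0, 0.002, -1.0]]
contact_force: [0.0, 0.6, -0.4]
gripper_width: 88.3
grip_force: 0.0
```

Run:
```python
from w import *
o=arm.get_obs(); print(o["time"],np.round(o["tcp_pos"],1),o["tool_rot"][:,1],np.round(o["q"],2))
w=snap("wrist","pics/w8.png"); s=snap("side")
cv2.imwrite("pics/c8.png",np.hstack([cv2.resize(w["image"],(480,360)),cv2.resize(s["image"][230:330,240:325],(306,360))])[:,:,::-1])
V=masks(w["image"])["hsv"].astype(int)
t=snap("top"); b=t["image"][:,:,0].astype(int); print("top"); blobs(t,b<125,19,(153,279,186,298),amin=60)
```

```text
23.3 [450.1 300.1 194.3] [ 0.99977358 -0.02122442  0.00151989] [ 0.37  0.15  1.74 -0.    1.25  0.39]
top
  pix [167. 288.] centroid [431.2 342.3] rect [431.9 339.4] [45.3 79.8] deg 91.5
```

View pics/c8.png

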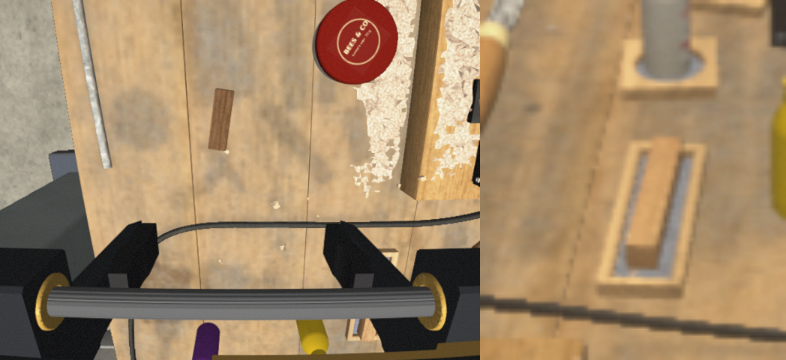

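The long blank lies inside its tray with felt visible all round. The short blank is at about (295,159) in the full wrist image.

Run:
```python
from w import *
w=snap("wrist"); b=w["image"][:,:,0].astype(int); print(b[159,265:330:5])
m=(b<140); c=max(cv2.findContours((m[100:215,260:335]).astype(np.uint8).copy(),0,1)[0],key=cv2.contourArea)[:,0]+[260,100]
r=cv2.minAreaRect(c.astype(np.float32)); print(r)
blobs(w,m,19,(260,100,335,215),amin=500)
```

```text
[213 205 207 206 132 129 128 138 130 212 208 209 208]
((293.5223388671875, 158.0030517578125), (25.446321487426758, 81.6534194946289), 7.765166282653809)
  pix [294. 158.] centroid [430.8 342.6] rect [430.6 342.3] [62.2 19. ] deg 80.3
```

Emit:
arm_command:
  plan: "-0.2 0.45 -0.3 -0.7 0; -0.39 0.85 -0.9 -1.42 0; -0.39 0.85 -1.7 -1.42 0; -0.39 0.85 -2.5 -1.42 0; -0.39 0.85 -3.1 -1.42 0; -0.39 0.85 -3.5 -1.42 0; -0.39 0.85 -3.68 -1.42 0; -0.39 0.85 -3.7 -1.42 100"

```text
time: 24.3
tcp_pos: [429.5, 342.1, 7.6]
tool_rot: [[0.17, 0.985, -0.002], [0.985, -0.17, -0.001], [-0.001, -0.002, -1.0]]
contact_force: [0.1, 0.1, 0.4]
gripper_width: 82.6
grip_force: 0.0
```

Emit:
arm_command:
  plan: "0 0 0 0 255; 0 0 0 0 255; 0 0 0 0 255; 0 0 0 0 255; 0 0 0 0 255; 0 0 0 0 255; 0 0 0 0 255; 0 0 0 0 255"

```text
time: 25.1
tcp_pos: [429.6, 342.9, 8.7]
tool_rot: [[0.169, 0.986, -0.0], [0.986, -0.169, -0.0], [-0.0, -0.0, -1.0]]
contact_force: [0.9, -0.8, 0.6]
gripper_width: 18.5
grip_force: 30.1
```

Emit:
arm_command:
  plan: "0 0 0 0 255; 0 0 0.1 0 255; 0 0 0.4 0 255; 0 0 1 0 255; 0 0 1.7 0 255; 0 0 2.5 0 255; 0 0 3.1 0 255; 0 0 3.1 0 255"

```text
time: 25.9
tcp_pos: [432.6, 344.6, 170.2]
tool_rot: [[0.169, 0.986, 0.009], [0.986, -0.169, 0.005], [0.006, 0.009, -1.0]]
contact_force: [1.0, 0.4, 0.2]
gripper_width: 18.3
grip_force: 30.0
```

Emit:
arm_command:
  plan: "0.05 -0.3 0 0 255; 0.2 -1 0 0 255; 0.4 -1.9 0 0 255; 0.6 -2.8 0 0 255; 0.8 -3.7 0 0 255; 1 -4.6 0 0 255; 1.2 -5.5 0 0.4 255; 1.4 -6.4 0 0.9 255"

```text
time: 26.7
tcp_pos: [498.0, 20.4, 162.2]
tool_rot: [[0.074, 0.997, -0.003], [0.997, -0.074, 0.0], [0.0, -0.003, -1.0]]
contact_force: [0.7, 0.1, -1.0]
gripper_width: 18.5
grip_force: 30.0
```

Emit:
arm_command:
  plan: "0.2 -0.9 0 0.4 255; 0.4 -1.8 0 0.8 255; 0.6 -2.7 0 1.2 255; 0.8 -3.6 0 1.53 255; 1 -4.5 0 1.53 255; 1.2 -5.4 0 1.53 255; 1.4 -6.3 0 1.53 255; 1.55 -7.1 0 1.53 255"

```text
time: 27.5
tcp_pos: [575.3, -334.5, 161.6]
tool_rot: [[-0.083, 0.997, -0.003], [0.997, 0.083, 0.002], [0.002, -0.003, -1.0]]
contact_force: [0.5, -0.4, -0.2]
gripper_width: 18.4
grip_force: 30.0
```

Emit:
arm_command:
  plan: "0.07 -0.6 0 0 255; 0.07 -0.6 -0.5 0 255; 0.07 -0.6 -1 0 255; 0.07 -0.6 -1 0 255; 0.07 -0.6 -1 0 255"

```text
time: 28.0
tcp_pos: [579.1, -361.7, 112.2]
tool_rot: [[-0.084, 0.996, -0.003], [0.996, 0.084, 0.002], [0.003, -0.003, -1.0]]
contact_force: [0.2, -0.7, 0.0]
gripper_width: 18.9
grip_force: 30.0
```

Run:
```python
from w import *
o=arm.get_obs(); print(o["time"],np.round(o["tcp_pos"],1),o["tool_rot"][:,1],o["contact_force"])
w=snap("wrist","pics/w9.png"); s=snap("side")
blobs(w,masks(w["image"])["felt"],6,(270,180,380,300),amin=300)
cv2.imwrite("pics/c9.png",np.hstack([cv2.resize(w["image"][150:390,200:440],(400,400)),cv2.resize(s["image"][160:260,270:370],(400,400))])[:,:,::-1])
```

```text
28.0 [ 579.1 -361.7  112.2] [ 0.99647596  0.08383517 -0.00270697] [ 0.22015103 -0.66525592  0.00492652]
  pix [330. 220.] centroid [ 579.9 -343. ] rect [ 580.6 -353.6] [32.2 60.4] deg 94.7
```

View pics/c9.png

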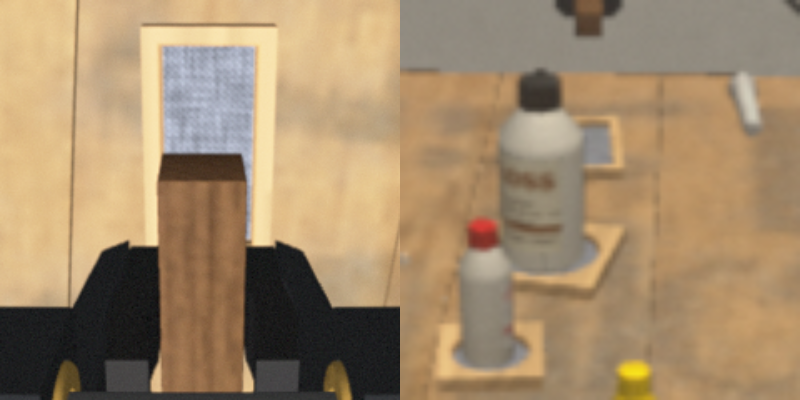

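Run:
```python
from w import *
w=snap("wrist"); f=lambda p:np.array(p)*0.6+[200,150]
print("pocket end z10",plane(w,f([[162,45],[257,45]]),10).round(1)); print("bot",plane(w,f([[162,155],[243,155]]),103.5).round(1)); print("top",plane(w,f([[159,180],[245,180]]),122.5).round(1))
```

```text
pocket end z10 [[ 563.3 -324.    10. ]
 [ 597.7 -321.1   10. ]]
bot [[ 569.2 -334.8  103.5]
 [ 588.4 -333.2  103.5]]
top [[ 569.5 -334.1  122.5]
 [ 587.7 -332.5  122.5]]
```

The blank is aligned with the pocket to within about 3 mm. I'll nudge it by (+1.5, +2.5) mm and lower it.

Emit:
arm_command:
  plan: "0.03 0.05 -0.4 0 255; 0.03 0.05 -0.9 0 255; 0.03 0.05 -1.4 0 255; 0.03 0.05 -1.7 0 255; 0.03 0.05 -1.85 0 255; 0.03 0.05 -1.92 0 255; 0.03 0.05 -1.94 0 255; 0.03 0.05 -1.94 0 255"

```text
time: 28.95
tcp_pos: [582.7, -360.1, 17.8]
tool_rot: [[-0.084, 0.996, 0.001], [0.996, 0.084, -0.001], [-0.001, 0.001, -1.0]]
contact_force: [0.7, -0.3, -1.0]
gripper_width: 18.4
grip_force: 30.0
```

Emit:
arm_command:
  plan: "0 0 -0.01 0 255; 0 0 -0.02 0 255; 0 0 -0.02 0 255"

```text
time: 29.25
tcp_pos: [582.3, -359.7, 16.1]
tool_rot: [[-0.084, 0.996, 0.0], [0.996, 0.084, -0.0], [-0.0, 0.0, -1.0]]
contact_force: [-0.9, -0.4, 0.3]
gripper_width: 18.9
grip_force: 30.0
```

Emit:
arm_command:
  plan: "0 0 -0.02 0 255; 0 0 -0.04 0 255; 0 0 -0.05 0 255; 0 0 -0.05 0 255"

```text
time: 29.65
tcp_pos: [582.0, -359.5, 13.0]
tool_rot: [[-0.084, 0.996, -0.0], [0.996, 0.084, 0.0], [0.0, -0.0, -1.0]]
contact_force: [0.3, -0.1, 0.1]
gripper_width: 18.8
grip_force: 30.0
```

Emit:
arm_command:
  plan: "0 0 -0.01 0 255; 0 0 -0.02 0 255; 0 0 -0.02 0 255"

```text
time: 29.95
tcp_pos: [582.1, -359.6, 12.7]
tool_rot: [[-0.084, 0.996, -0.0], [0.996, 0.084, -0.0], [-0.0, -0.0, -1.0]]
contact_force: [-2.4, 2.1, 4.6]
gripper_width: 19.1
grip_force: 30.0
```

The blank is on the felt. Releasing and retreating.

Emit:
arm_command:
  plan: "0 0 0.02 0 200; 0 0 0.02 0 150; 0 0 0.02 0 120; 0 0 0.02 0 120; 0 0 0.05 0 120; 0 0 0.4 0 120; 0 0 1.1 0 100; 0 0 2 0 0"

```text
time: 30.75
tcp_pos: [581.0, -358.7, 112.2]
tool_rot: [[-0.084, 0.996, -0.003], [0.996, 0.084, 0.002], [0.003, -0.003, -1.0]]
contact_force: [0.4, -1.4, -0.2]
gripper_width: 59.4
grip_force: 0.0
```

Emit:
arm_command:
  plan: "0 0 1 0 0; -0.6 -0.2 1.5 0 0; -1.4 -0.5 2 0 0; -2.2 -0.8 2 0 0; -3 -1 2 0 0; -3.8 -1.2 2 0 0; -4 -1.2 2 0 0; -4 -1.2 2 0 0"

```text
time: 31.55
tcp_pos: [381.3, -420.1, 213.6]
tool_rot: [[-0.082, 0.997, 0.001], [0.997, 0.082, -0.001], [-0.001, 0.001, -1.0]]
contact_force: [-0.3, -0.8, 1.0]
gripper_width: 88.1
grip_force: 0.0
```

Run:
```python
from w import *
o=arm.get_obs(); print(o["time"],np.round(o["tcp_pos"],1),o["gripper_width"])
w=snap("wrist"); s=snap("side"); t=snap("top")
a=np.hstack([cv2.resize(t["image"][195:305,230:500],(800,326))]); b=np.hstack([cv2.resize(s["image"][170:330,260:400],(236,270)),cv2.resize(w["image"],(360,270)),np.zeros((270,204,3),np.uint8)])
cv2.imwrite("pics/fin.png",np.vstack([a,b])[:,:,::-1])
```

```text
31.55 [ 381.3 -420.1  213.6] 88.1448100971473
```

View pics/fin.png

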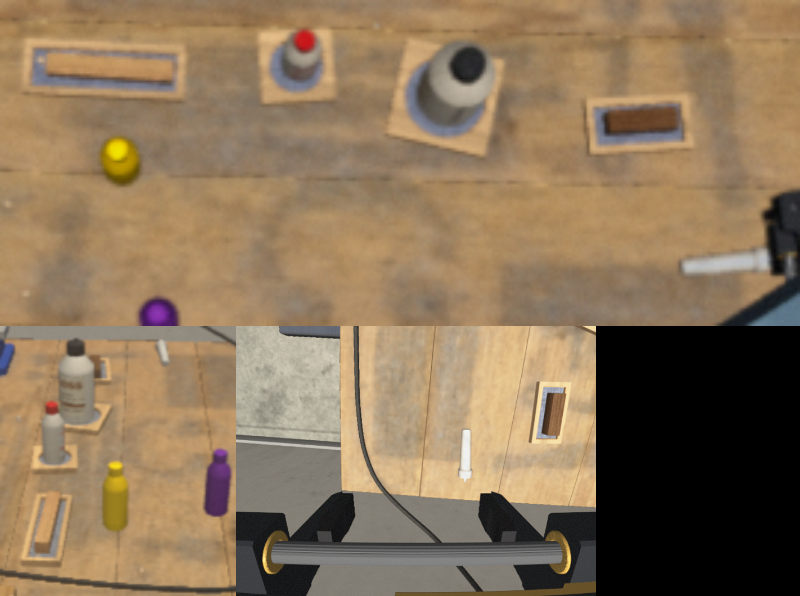

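All four parts are in their pockets and the bystanders haven't moved. Both blanks look offset toward +x, so I'll check whether that's only parallax.

Run:
```python
from w import *
t=snap("top"); im=t["image"].astype(int)
blobs(t,im[:,:,0]<105,23,(430,228,462,246),amin=60)
w=snap("wrist"); b=w["image"][:,:,0].astype(int); x0,y0=int(304*640/360*0+ (530-236)*640/360),int((380-326)*640/360)
H=masks(w["image"])["hsv"].astype(int); m=(H[...,0]<20)&(H[...,2]<140)&(H[...,1]>80)
blobs(w,m,23,(x0,y0,x0+75,y0+120),amin=300)
f=cv2.resize(w["image"][y0-5:y0+125,x0-10:x0+80],(400,578)); g=cv2.resize(t["image"][205:235,235:297],(400,194))
g=np.vstack([g,np.zeros((384,400,3),np.uint8)]); cv2.imwrite("pics/z.png",np.hstack([f,g])[:,:,::-1])
```

```text
pix [445. 236.] centroid [ 580.  -359.6] rect [ 581.  -360.5] [23.6 66.5] deg 91.4
  pix [563. 160.] centroid [ 574.7 -355.7] rect [ 576.5 -359.5] [27.1 73.5] deg 94.7
  pix [528. 153.] centroid [ 546.2 -353.8] rect [ 546.6 -360.2] [ 4.  84.6] deg 94.8
```

View pics/z.png

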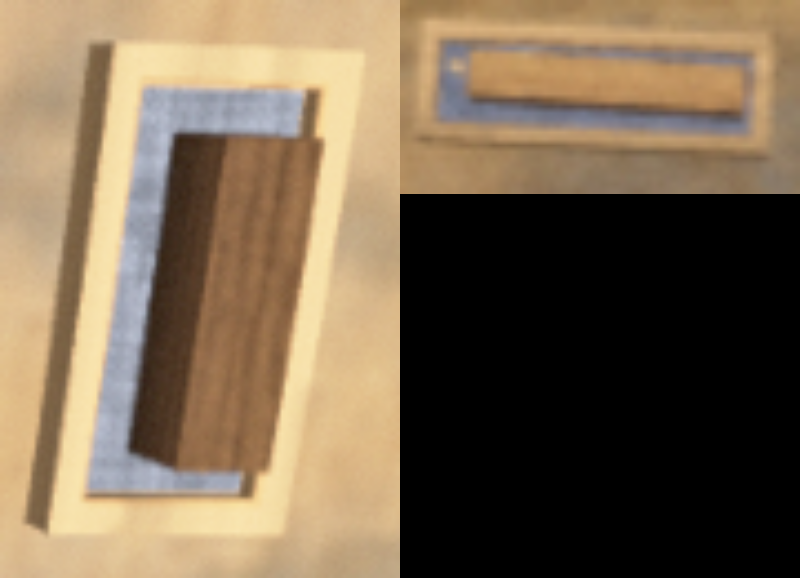

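It's parallax: both blanks sit flat and clear of the pocket walls, with felt visible along the sides that aren't hidden. Handing in.

```bash
python3 -c "
from workcell import arm
print(arm.hand_in())"
```

```text
the job is handed in; nothing more can be done
None
```

The job is handed in at about 32 s on the robot's clock: the last pictures show both bottles upright and both blanks flat, each in its own pocket, with the gripper open and clear and neither the wax tin nor the drive centre handled (no verdict came back).

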